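Close up the row of camshaft caps on the layout fence

TASK

One camshaft bearing cap lies off the layout fence on the bench. Push it along the bench with the fingers until its long side is flat against the fence and its end is closed up against the last cap of the row there, so that all three caps lie in one line. Keep it standing flat on the bench, do not pick it up, and leave the other two caps and the small parts lying around where they are.

Things in the scene. Friction and masses are not known exactly. Their poses are not given: they have to be found in the camera images.
- fence: Aluminium bar screwed to the bench, 340 mm long (its y), 26 mm deep (its x), 12 mm high, with 3.5 mm screw heads on top. Origin on the bench at mid-length of the front face: the face toward the robot is its plane x = 0, the bar lies at x = 0 to 26 mm, the free bench is at negative x. Its z is up. At its +y end a blue end stop block, 20 mm high, spans y = 150 to 172 mm and x = -26 to 26 mm. Fixed.
- loose_cap: The cap to push: brown-grey steel bridge with an arch underneath, 60 mm long (its y), 17 mm wide (its x), 20 mm high, upright, about 80 to 150 g, loose on the bench. Origin at the centre of its underside, z up. It starts 45 to 75 mm in front of the fence's face, beside the free -y part of the fence, its y axis within 0.45 rad of the fence's y axis. In place, its centre is 8.5 mm in front of the fence's face and 60 mm from the centre of row_cap_last.
- row_cap_last: Loose cap like loose_cap, standing against the fence; the last of the row, its -y end is free. Origin at the centre of its underside, axes as loose_cap. Centre about 59 mm along the fence's y.
- row_cap_end: Cap like loose_cap against the fence, between the blue end stop and row_cap_last, loose. Origin at the centre of its underside.
- tappet: Bystander: bright steel cup, diameter 34 mm, 26 mm high, in front of the row. Origin at the centre of its underside.
- spring: Bystander: black valve spring standing behind the fence, diameter 29 mm, 46 mm high. Origin at the centre of its underside.
- valve: Bystander: engine valve lying behind the fence, 103 mm long (its y), head 33 mm in diameter. Origin under its centre.
- feeler: Bystander: feeler gauge lying in front and to the left of the row, 92 mm long (its y), 14 mm wide, 10 mm high. Origin at the centre of its underside.
- pen: Bystander: marker pen lying to the right of the fence, 128 mm long (its y), 18 mm thick. Origin under its centre.
Things that resemble listed ones, but are neither listed nor needed, are in the scene too. Leave any black or red look-alike of the loose_cap alone.

How it is judged:
At the end, for the whole second after the job is handed in: The loose cap is upright and at rest on the bench, its centre 5 to 12.5 mm in front of the fence's face (8.5 touching), within 0.07 rad of parallel to it and at most 64.5 mm from the last row cap's centre (60 touching); both row caps are within 6 mm of where they started (x of loose_cap in the frame of fence between -0.0125 and -0.005 m and angle between the y axis of loose_cap and the y axis of fence, either way round below 0.07 rad and horizontal distance between loose_cap and row_cap_last below 0.0645 m and angle between loose_cap's own z axis and vertical below 0.08 rad and height (world z) of loose_cap below 0.004 m and linear speed of loose_cap below 0.01 m/s and distance of each of row_cap_last, row_cap_end from where it was at the start of the episode below 0.006 m).
It fails at once if the cap is lifted or tipped off the bench (height (world z) of loose_cap above 0.008 m or angle between loose_cap's own z axis and vertical above 0.35 rad).
It fails at once if a cap of the row is knocked out of place (distance of any of row_cap_last, row_cap_end from where it was at the start of the episode above 0.012 m).
It fails at once if a small part lying around is disturbed (moved more than 20 mm) (distance of any of tappet, spring, valve, feeler, pen from where it was at the start of the episode above 0.02 m).
It also fails if it takes over 42 s, if anything falls off the work surface, if the arm or the gripper's body presses on something with over 40 N, if the wrist force passes 120 N, or if a joint passes its speed limit or range.

ROBOT

A 7-joint arm with a two-finger parallel gripper is mounted at the origin on a cart in front of the work surface, level with it; the furniture and walls round the work are solid. World frame = base frame: x ahead of the robot, y to its left, z up, the work surface at z = 0. Lengths are in m, angles in rad, forces in N, time in s.
With the tool pointing down it reaches from about 0.4 to 0.875 m from the base axis. Payload 19.3 kg.
Tool frame: the origin (TCP) lies at the very end of the fingers, on their centre line; the grasp point (between the pads) lies 19 mm behind it; x points along the fingers, y is the direction in which the jaws open and shut, and the axes are right-handed (so a half turn about x gives the same grasp; the last joint's range is limited). The gripper opens to 85 mm and grips with 20 to 120 N. Pads are 22 mm wide; open, the fingers measure 114 mm over their backs; the gripper's body (76 mm by 85 mm) begins 54 mm behind the grasp point. The pads swing forward as they close: fully open they stand 13 mm farther back than shut.
Start: joints at [-1.251, 0.521, -0.036, 1.599, 0.021, 1.021, -0.113], TCP at [0.238, 0.578, 0.231] pointing down, gripper open.
Joint ranges: [-2.91, 2.91], [-0.3, 2.13], [-1.5, 1.42], [0.17, 2.43], [-1.26, 4.41], [0.16, 1.93], [-2.52, 2.52]. Speed limits (rad/s): [1.89, 1.89, 2.39, 2.39, 3.01, 3.01, 3.01].

INTERFACE

Orientations are given as [roll, pitch, yaw] about the fixed x, y, z axes, in that order (R = Rz(yaw) Ry(pitch) Rx(roll)).
In Python, from workcell import bot, grab_frame, job_done gives the robot as it stands.
- The arm moves only by the shell command python3 -m pendant 'ROWS' [OPENING] [FORCE]. ROWS is JSON, a list of rows, each a list of 4 numbers: the shift along the tool's x, y, z in mm, then the turn about the tool's x in degrees. A call has 1 to 12 rows; each row shifts and turns the commanded pose from where the row before left it, along the tool's axes as they then stand; what a row does not reach is not made up. A row lasts 1/8 s, in which the tool goes at most 62.5 mm and 10.7 degrees, less where a joint would pass 70% of its speed; a pose out of reach is approached as far as the arm can. A call is refused whole if a number of a shift passes 62.5 or a number of a turn 10.7, either way. A call with a gripper value outside its range is refused whole. OPENING is the opening, from -1 (shut) to 1 (fully open), set as the call begins (- or left out, the last holds). The fingers move at their own pace and stop on an object; FORCE is the grip in N (left out, the last holds). Time passes only in rows, so rows that do not move let the fingers close. It gives the time, the measured TCP pose, the force and the opening at its end, in the units of the state.
- bot.observe(): the state, without advancing time (a new reading comes with each control period).
- grab_frame(name): name is "side" or "top"; returns a dict with "img" (400x640x3 uint8, red, green, blue), "fovy" (degrees; the focal length in pixels is half the picture's height over the tangent of half this angle, whatever the lens; pixels are square), "cx", "cy" (the principal point, pixels), "R" (3x3) and "t" (3): a world point X has camera coordinates R X + t. Camera axes: x right, y down, z forward; pixel columns grow to the right and rows downward; lengths in m; the calibration is good to about 2 mm. A picture is of the moment at which its call begins. There is no depth.
- job_done(): hands the job in, once; it reports no verdict.
The state is a dict: "clock": time; "qpos": joint angles; "qd": joint speeds; "joint_efforts": joint torques, N m; "position": TCP position; "tool_rot": TCP orientation; "force": force on the tool from outside, world axes, zero at the start; "moment": the same for the moment, N m; "grip_width": finger opening in m.
Only numpy, scipy, OpenCV 4.12 (cv2) and the standard library are available. Lean on these libraries where they do the work, as an engineer would, in place of code of your own. Each camera call takes 0.05 s, during which the arm holds its last target.

## Working session

There is one attempt and no reset: what is moved stays moved. The work goes in short steps, Python scripts to look and compute and a shell command to move; the robot and the scene stay as the last step left them, time stands still between calls to the robot, and variables do not carry over. Pictures are saved under pics/ and viewed, and the job is handed in when it is done.

```bash
mkdir -p pics; ls; python3 - <<'E'
from workcell import bot, grab_frame
import cv2,json
s=bot.observe();print({k:s[k] for k in('clock','position','tool_rot','force','grip_width')})
for n in('top','side'):
    f=grab_frame(n);cv2.imwrite(f'pics/{n}0.png',f['img'][:,:,::-1]);print(n,f['fovy'],f['cx'],f['cy'],f['R'],f['t'])
E
```

```text
pics
{'clock': 0.0, 'position': array([0.23742941, 0.57779619, 0.23072976]), 'tool_rot': array([-1.48873779,  1.56967927, -1.8785784 ]), 'force': array([-0.14225256, -0.72397633,  0.65318353]), 'grip_width': 0.08533482689295847}
top 56.617656612739594 320.7743240143036 200.47621405094185 [[-0.01386077 -0.99989089 -0.00510832]
 [-0.98669218  0.0145052  -0.16195103]
 [ 0.16200745  0.00279558 -0.98678557]] [-0.00207643  0.52851857  0.87462465]
side 51.41974841071339 314.180628916158 201.03257141964085 [[-0.99733683 -0.07113829 -0.01608102]
 [-0.03160841  0.62030344 -0.7837248 ]
 [ 0.06572795 -0.78112931 -0.62090003]] [0.52162829 0.05091369 0.92748137]
```

View pics/top0.png

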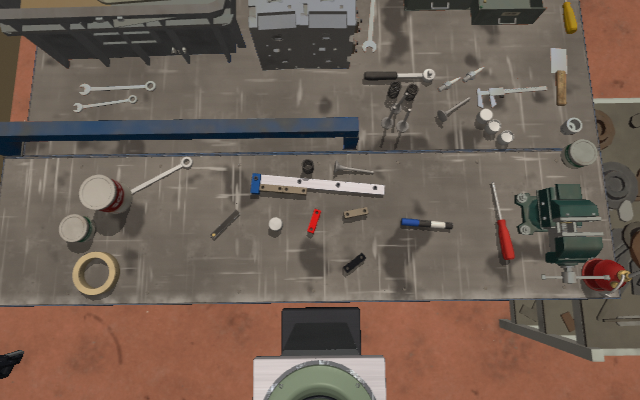

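View pics/side0.png

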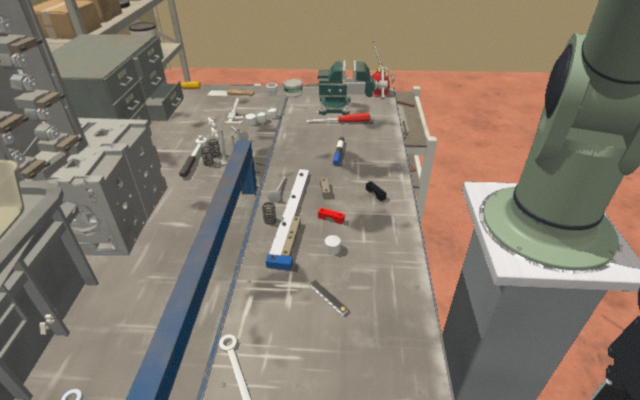

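```bash
python3 - <<'E'
import cv2
a=cv2.imread('pics/top0.png')[150:280,230:400];cv2.imwrite('pics/top0c.png',cv2.resize(a,None,fx=4.6,fy=4.6,interpolation=2))
a=cv2.imread('pics/side0.png')[150:280,250:400];cv2.imwrite('pics/side0c.png',cv2.resize(a,None,fx=4.6,fy=4.6,interpolation=2))
E
```

```text
(no output)
```

View pics/top0c.png

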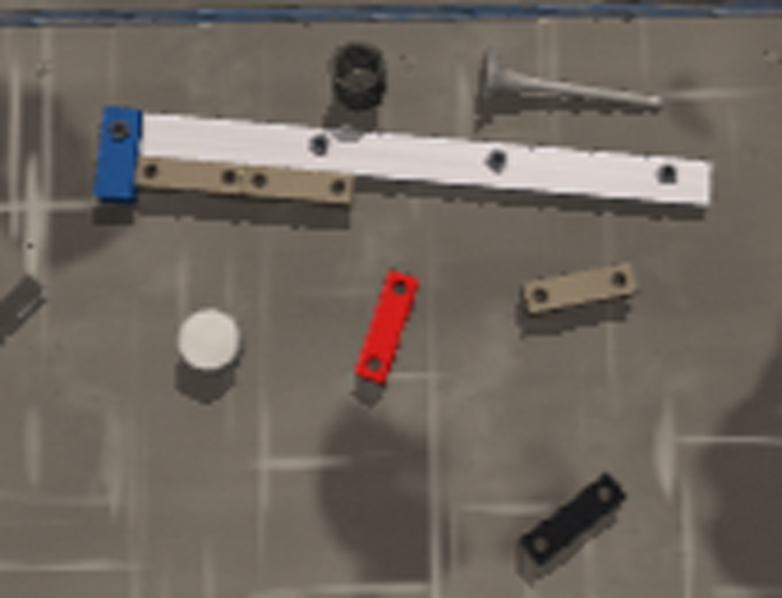

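View pics/side0c.png

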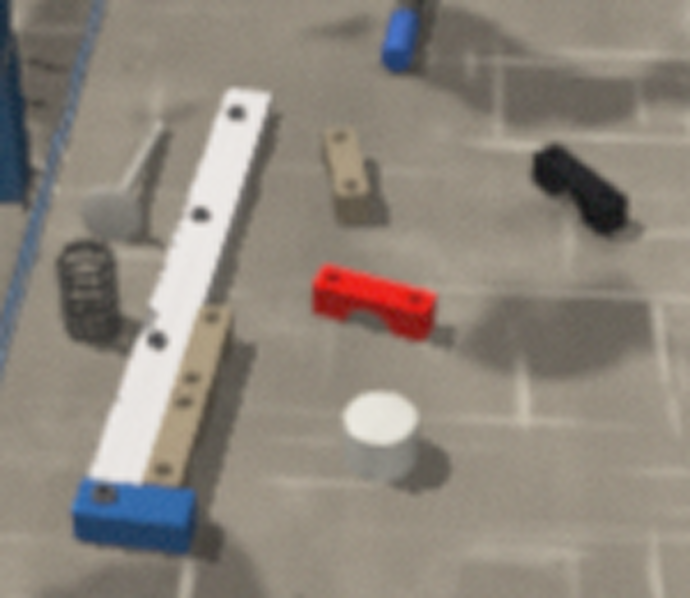

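```bash
cat > h.py <<'E'
import numpy as np,cv2
from workcell import bot,grab_frame
def ray(f,uv,z):
    fl=200/np.tan(np.radians(f['fovy'])/2)
    R=np.array(f['R']);t=np.array(f['t']);c=-R.T@t
    uv=np.atleast_2d(uv).astype(float)
    d=np.c_[(uv[:,0]-f['cx'])/fl,(uv[:,1]-f['cy'])/fl,np.ones(len(uv))]@R
    return c+d*((z-c[2])/d[:,2])[:,None]
def proj(f,X):
    fl=200/np.tan(np.radians(f['fovy'])/2)
    p=np.atleast_2d(X)@np.array(f['R']).T+np.array(f['t'])
    return np.c_[p[:,0]/p[:,2]*fl+f['cx'],p[:,1]/p[:,2]*fl+f['cy']]
def masks(f):
    hsv=cv2.cvtColor(f['img'],cv2.COLOR_RGB2HSV);H,S,V=[hsv[:,:,i].astype(int) for i in range(3)]
    return dict(white=(V>200)&(S<30),tan=(H>10)&(H<25)&(S>45)&(V>115),blue=(H>100)&(H<120)&(S>120)&(V>100)),hsv
E
python3 - <<'E'
from h import *
for n in('top','side'):
    f=grab_frame(n);m,hsv=masks(f)
    print(n,hsv[213,356] if n=='top' else hsv[185,324])
    for k,z in(('white',.012),('tan',.02),('blue',.02)):
        nn,l,st,ce=cv2.connectedComponentsWithStats(m[k].astype(np.uint8))
        for i in range(1,nn):
            if st[i,4]>60:
                pts=np.argwhere(l==i)[:,::-1].astype(np.float64)
                W=ray(f,pts,z)
                if not(0.3<W[:,0].mean()<.75 and abs(W[:,1].mean())<.3):continue
                r=cv2.minAreaRect((W[:,:2]*1000).astype(np.float32))
                print(k,st[i,4],ce[i].round(1),'centre',W.mean(0).round(4),'rect',np.round(r[0],1),np.round(r[1],1),round(r[2],1),'box',cv2.boxPoints(r).round(1).tolist())
E
```

```text
top [ 17  67 140]
white 994 [322.3 184.2] centre [ 0.5759 -0.0139  0.012 ] rect [576.2 -13.8] [314.5  23.8] 84.2 box [[548.4000244140625, -169.0], [572.0999755859375, -171.39999389648438], [604.0999755859375, 141.5], [580.4000244140625, 143.89999389648438]]
tan 244 [282.7 188.5] centre [0.5646 0.087  0.02  ] rect [564.6  87.1] [118.1  16.1] 84.1 box [[550.5, 29.200000762939453], [566.5, 27.5], [578.5999755859375, 145.0], [562.7000122070312, 146.60000610351562]]
tan 135 [355.4 211.8] centre [ 0.5019 -0.0965  0.02  ] rect [502.1 -97.1] [16.4 60.1] 10.5 box [[488.6000061035156, -69.0999984741211], [499.5, -128.1999969482422], [515.7000122070312, -125.19999694824219], [504.70001220703125, -66.0999984741211]]
blue 136 [254.9 183.4] centre [0.5789 0.1582 0.02  ] rect [581. 158.] [20.1 50.2] 84.5 box [[555.0, 150.39999389648438], [605.0, 145.60000610351562], [606.9000244140625, 165.60000610351562], [557.0, 170.39999389648438]]
blue 94 [410.1 221.2] centre [ 0.4762 -0.2329  0.02  ] rect [ 476.2 -232.6] [40.6 14. ] 83.9 box [[467.1000061035156, -252.10000610351562], [481.0, -253.5], [485.2999
[... 840 characters left out ...]
0.02  ] rect [565.5  85.3] [121.8  17.4] 83.5 box [[549.9000244140625, 25.799999237060547], [567.2000122070312, 23.799999237060547], [581.0, 144.8000030517578], [563.7000122070312, 146.8000030517578]]
blue 62 [336.6 158.2] centre [ 0.4777 -0.2183  0.02  ] rect [ 478.  -217.3] [55.7 15. ] 85.2 box [[468.20001220703125, -244.39999389648438], [483.20001220703125, -245.6999969482422], [487.79998779296875, -190.1999969482422], [472.8999938964844, -188.89999389648438]]
blue 199 [279.4 260. ] centre [0.5805 0.1619 0.02  ] rect [582.4 162.7] [26.  50.6] 89.4 box [[557.0, 149.89999389648438], [607.5999755859375, 149.39999389648438], [607.7999877929688, 175.5], [557.2999877929688, 175.89999389648438]]
```

Candidates for loose_cap in the top view: brown-grey (356,213), red (314,221) and black (355,263). The brown-grey one fits: it is 60×16 mm, 52 mm in front of the face, on the free −y part, and turned 0.285 rad. The enlarged crop confirms the red and black ones are the look-alikes. Both views agree to about 2 mm.

With a −16.5° turn, tool y and z line up with fence y and x. I'll use the half-open fingers as a two-point pusher.

```bash
python3 -m pendant '[[0,-20,16,-8],[0,-40,32,-8.5],[0,-40,32,0],[0,-40,32,0],[0,-40,32,0],[0,-45,32,0],[0,-50,16,0],[0,-50,14,0],[0,-50,14,0],[0,-50,14,0],[0,-50,14,0],[0,-50,14,0]]' -0.4 60
cat > st.py <<'E'
from h import *
O=np.array([.5645,-.0009]);fy=np.array([.1019,.9948]);fx=np.array([.9948,-.1019])
def fr(p): d=np.array(p)[:2]-O; return (d@fx*1000).round(1),(d@fy*1000).round(1)
if __name__=='__main__':
    s=bot.observe();from scipy.spatial.transform import Rotation as Q
    R=Q.from_euler('xyz',s['tool_rot']).as_matrix()
    print('t',s['clock'],'fence xy',fr(s['position']),'z',s['position'][2].round(4),'tool y ang',np.degrees(np.arctan2(R[1,1],R[0,1])).round(2),'F',s['force'].round(1),'grip',s['grip_width'],'down',R[:,0].round(3))
E
python3 st.py
```

```text
clock: 1.7
position: [0.4315, 0.0208, 0.2315]
tool_rot: [0.389, 1.57, 0.288]
force: [1.8, 0.6, -0.3]
grip_width: 0.0255
t 1.7 fence xy (np.float64(-134.5), np.float64(8.1)) z 0.2315 tool y ang 84.17 F [ 1.8  0.6 -0.3] grip 0.025520232437351978 down [ 0.  0. -1.]
```

```bash
python3 -m pendant '[[20,-35,10,0],[30,-35,12,0],[40,-30,12,0],[40,-5,0,0],[0,0,0,0],[0,0,0,0]]' >/dev/null; python3 st.py
python3 - <<'E'
from h import *
for n in('top','side'):
    f=grab_frame(n);a=f['img'][150:280,250:420] if n=='top' else f['img'][130:280,240:420]
    cv2.imwrite(f'pics/{n}1.png',cv2.resize(a[:,:,::-1],None,fx=4,fy=4,interpolation=2))
E
```

```text
t 2.45 fence xy (np.float64(-100.3), np.float64(-94.9)) z 0.1025 tool y ang 84.18 F [0.2 0.4 0.7] grip 0.02548310004158864 down [ 0.001  0.    -1.   ]
```

View pics/top1.png

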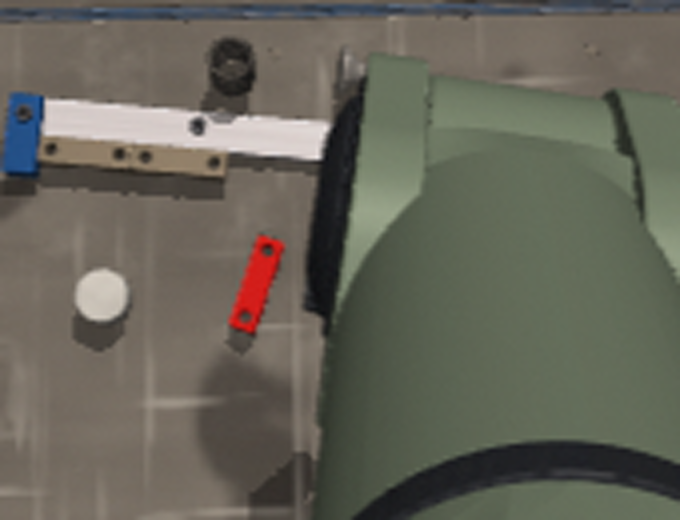

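View pics/side1.png

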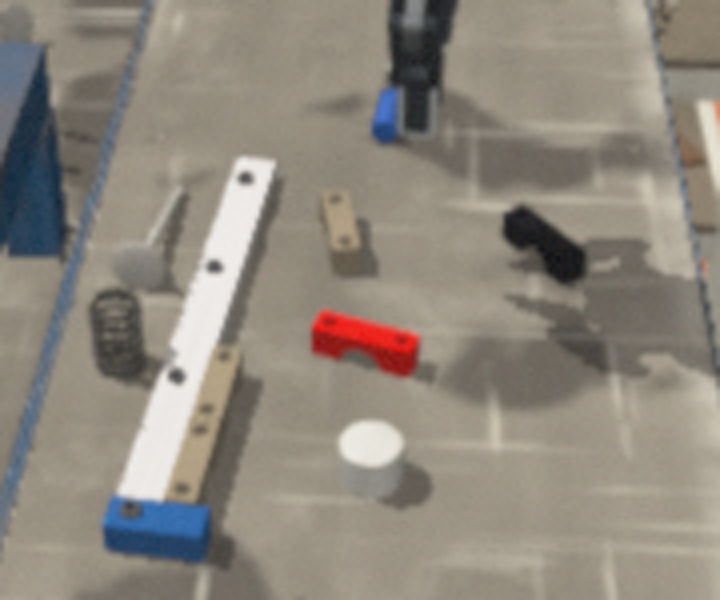

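```bash
python3 -m pendant '[[30,-4,2,0],[30,-3,2,0],[20,0,0,0],[10,0,0,0],[0,0,0,0],[0,0,0,0]]' >/dev/null; python3 st.py
python3 - <<'E'
from h import *
f=grab_frame('side');a=f['img'][150:230,280:390]
cv2.imwrite('pics/side2.png',cv2.resize(a[:,:,::-1],None,fx=7,fy=7,interpolation=2))
E
```

```text
t 3.3 fence xy (np.float64(-96.2), np.float64(-102.2)) z 0.0122 tool y ang 84.18 F [ 0.1 -0.  -0.3] grip 0.025993640277618673 down [ 0.001 -0.    -1.   ]
```

View pics/side2.png

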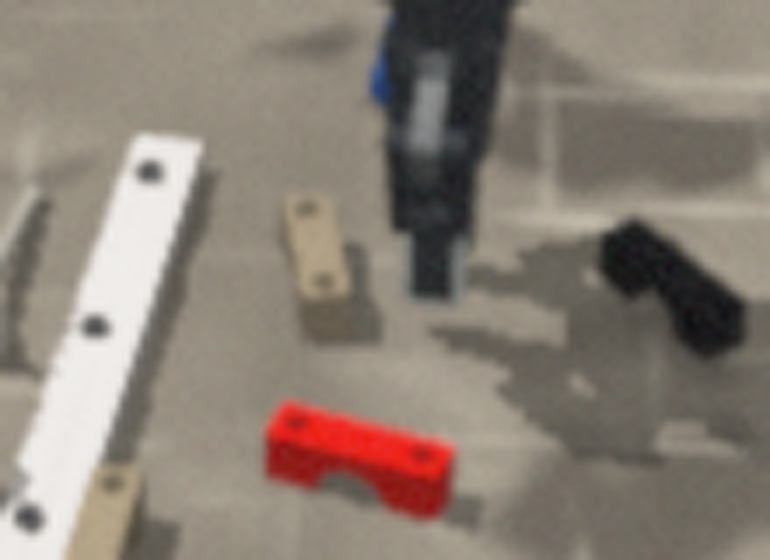

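The side view shows the finger tip at about (342,193), clear of the cap at (325,185). I'll lower a little and push toward the fence.

```bash
python3 -m pendant '[[3,0,0,0],[3,0,0,0],[0,0,0,0]]' >/dev/null; python3 st.py
python3 -m pendant '[[0,0,5,0],[0,0,5,0],[0,0,4,0],[0,0,4,0],[0,0,4,0],[0,0,4,0],[0,0,4,0],[0,0,4,0],[0,0,4,0],[0,0,0,0]]' >/dev/null; python3 st.py
python3 - <<'E'
from h import *
f=grab_frame('side');a=f['img'][150:230,280:390]
cv2.imwrite('pics/side3.png',cv2.resize(a[:,:,::-1],None,fx=7,fy=7,interpolation=2))
E
```

```text
t 3.725 fence xy (np.float64(-96.9), np.float64(-102.3)) z 0.0051 tool y ang 84.16 F [-1.1  0.4  0.4] grip 0.02570592931726436 down [-0. -0. -1.]
t 4.975 fence xy (np.float64(-58.4), np.float64(-102.3)) z 0.0053 tool y ang 84.16 F [-0.3  1.5  0.2] grip 0.025476787028185705 down [ 0. -0. -1.]
```

View pics/side3.png

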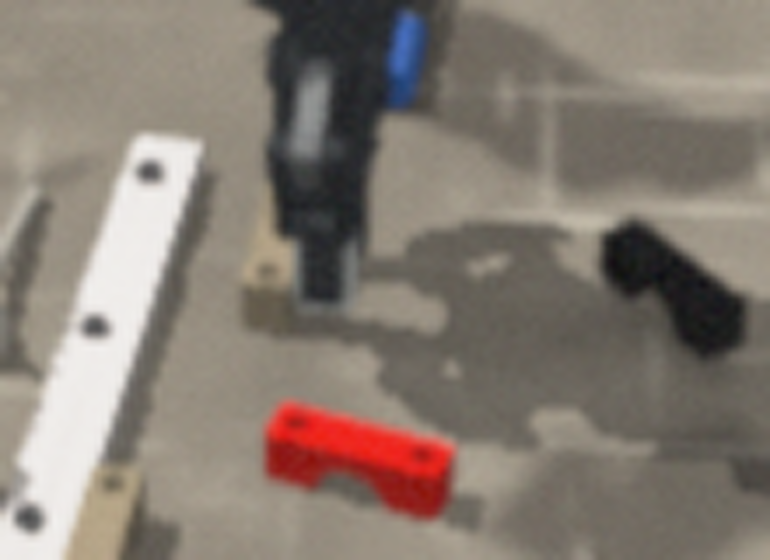

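The cap now lies square on both fingers, its near end at full-picture (318,190). About 30 mm remain to the fence.

```bash
python3 -m pendant '[[0,0,4,0],[0,0,4,0],[0,0,4,0],[0,0,4,0],[0,0,3,0],[0,0,2,0],[0,0,2,0],[0,0,1,0],[0,0,1,0],[0,0,0,0]]' >/dev/null; python3 st.py
python3 -m pendant '[[0,0,1,0],[0,0,1,0],[0,0,1,0],[0,0,0,0]]' >/dev/null; python3 st.py
```

```text
t 6.275 fence xy (np.float64(-33.7), np.float64(-102.3)) z 0.0053 tool y ang 84.17 F [-0.4  0.  -0.1] grip 0.02577301575023373 down [ 0. -0. -1.]
t 6.775 fence xy (np.float64(-30.6), np.float64(-102.2)) z 0.0053 tool y ang 84.16 F [ 1.1 -0.3  0.3] grip 0.02538636021336086 down [ 0. -0. -1.]
```

```bash
for i in 1 2; do :; done; python3 -m pendant '[[0,0,1,0],[0,0,1,0],[0,0,0,0]]' >/dev/null; python3 st.py; python3 - <<'E'
from h import *
f=grab_frame('side');a=f['img'][150:230,280:390]
cv2.imwrite('pics/side4.png',cv2.resize(a[:,:,::-1],None,fx=7,fy=7,interpolation=2))
E
```

```text
t 7.15 fence xy (np.float64(-28.6), np.float64(-102.2)) z 0.0053 tool y ang 84.17 F [-0.3  1.3 -0.1] grip 0.02572716633841629 down [ 0. -0. -1.]
```

View pics/side4.png

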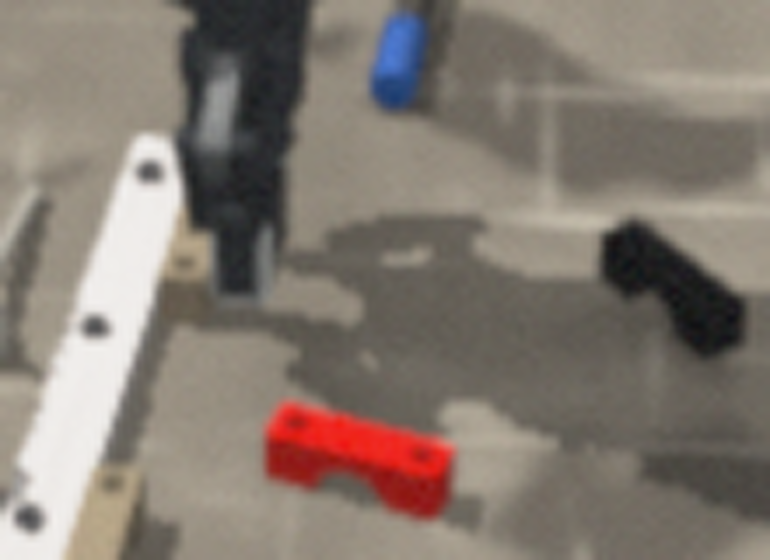

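```bash
python3 -m pendant '[[0,0,1,0],[0,0,1,0],[0,0,0,0]]' >/dev/null; python3 st.py;python3 -m pendant '[[0,0,1,0],[0,0,0,0]]' >/dev/null; python3 st.py
```

```text
t 7.575 fence xy (np.float64(-27.2), np.float64(-102.3)) z 0.0052 tool y ang 84.16 F [-3.9 -0.2  3. ] grip 0.02587033534222148 down [-0.001  0.    -1.   ]
t 7.825 fence xy (np.float64(-27.1), np.float64(-102.3)) z 0.0051 tool y ang 84.16 F [-9.7  1.2  7.5] grip 0.025467511703979255 down [-0.003  0.    -1.   ]
```

Force shows contact with the fence. Next: back off, shut the fingers and go round to the −y end.

```bash
python3 -m pendant '[[0,0,-5,0],[0,0,-10,0],[-20,0,0,0],[-30,-15,0,0],[0,-25,10,0],[0,-25,14,0],[0,0,4,0],[0,0,0,0],[0,0,0,0]]' -1 60 >/dev/null; python3 st.py
python3 - <<'E'
from st import *
f=grab_frame('side');a=f['img'][140:220,270:380]
cv2.imwrite('pics/side5.png',cv2.resize(a[:,:,::-1],None,fx=7,fy=7,interpolation=2))
E
```

```text
t 8.95 fence xy (np.float64(-13.1), np.float64(-166.4)) z 0.0552 tool y ang 84.22 F [ 0.3 -0.4  0.4] grip -9.051709619875713e-05 down [-0.  0. -1.]
```

View pics/side5.png

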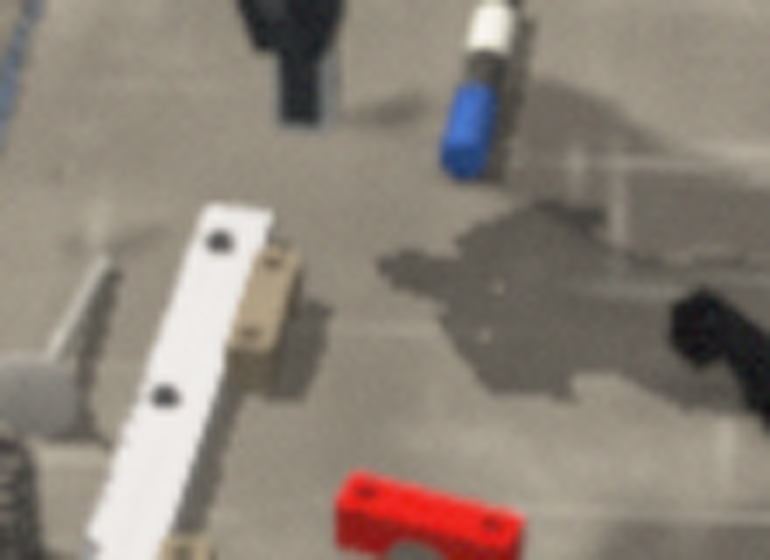

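```bash
python3 - <<'E'
from st import *
f=grab_frame('side')
for u in((308.9,177.4),(305.7,187.4),(310.7,174.3)):print(fr(ray(f,u,.02)[0]))
E
python3 -m pendant '[[20,0,0,0],[20,0,0,0],[10,0,0,0],[0,0,0,0],[0,0,0,0]]' >/dev/null; python3 st.py
```

```text
(np.float64(-6.7), np.float64(-125.7))
(np.float64(-6.7), np.float64(-82.8))
(np.float64(-8.8), np.float64(-139.8))
t 9.675 fence xy (np.float64(-12.4), np.float64(-167.3)) z 0.0059 tool y ang 84.17 F [ 0.  -0.8  0.6] grip 2.0932574876814913e-05 down [ 0.001 -0.    -1.   ]
```

```bash
python3 -m pendant '[[0,5,-1,0],[0,5,0,0],[0,4,0,0],[0,4,0,0],[0,4,0,0],[0,4,0,0],[0,4,0,0],[0,4,0,0],[0,4,0,0],[0,4,0,0],[0,4,0,0],[0,0,0,0]]' >/dev/null; python3 st.py
python3 - <<'E'
from st import *
f=grab_frame('side');a=f['img'][140:220,270:380]
cv2.imwrite('pics/side6.png',cv2.resize(a[:,:,::-1],None,fx=7,fy=7,interpolation=2))
E
```

```text
t 11.175 fence xy (np.float64(-13.7), np.float64(-120.7)) z 0.0053 tool y ang 84.2 F [ 0.1 -0.1 -0.6] grip -0.00019217652928027736 down [-0.  0. -1.]
```

View pics/side6.png

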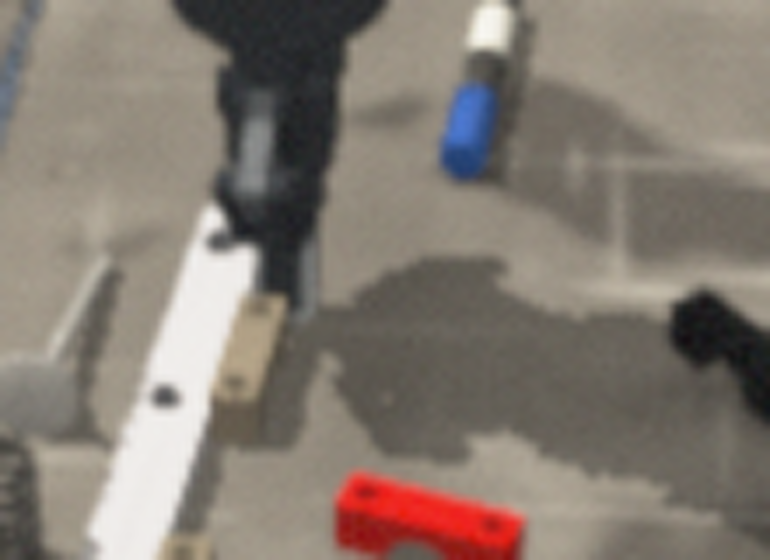

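The cap is sliding along the fence and still flush, holes at full-picture (307,184) and (304,195). I'll continue.

```bash
python3 -m pendant '[[0,5,0,0],[0,5,0,0],[0,5,0,0],[0,5,0,0],[0,5,0,0],[0,5,0,0],[0,5,0,0],[0,5,0,0],[0,5,0,0],[0,5,0,0],[0,4,0,0],[0,0,0,0]]' >/dev/null; python3 st.py
python3 - <<'E'
from st import *
f=grab_frame('side');a=f['img'][160:240,260:370]
cv2.imwrite('pics/side7.png',cv2.resize(a[:,:,::-1],None,fx=7,fy=7,interpolation=2))
E
```

```text
t 12.725 fence xy (np.float64(-13.7), np.float64(-66.8)) z 0.0053 tool y ang 84.19 F [ 0.2 -0.   0.6] grip -0.00025456222774238903 down [ 0.  0. -1.]
```

View pics/side7.png

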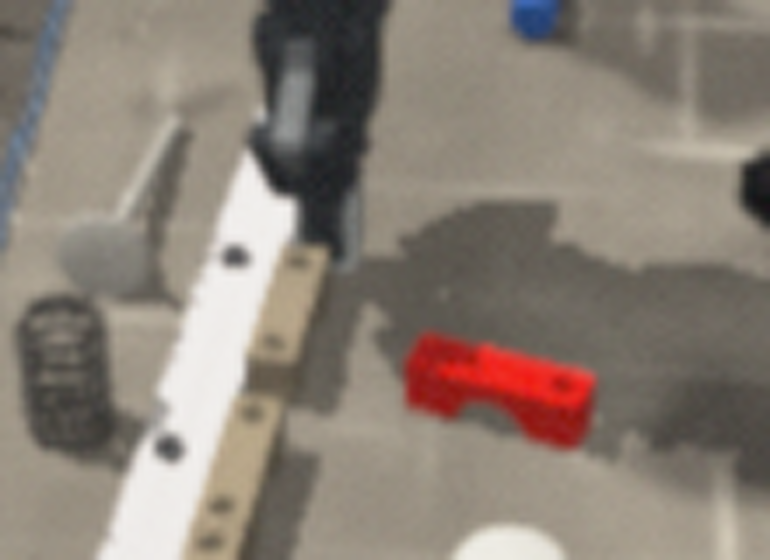

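```bash
python3 - <<'E'
from st import *
f=grab_frame('side')
P=np.array([(302,262),(272,343),(252,413),(221,505)])/7+[260,160]
for u in P:print(fr(ray(f,u,.02)[0]))
E
python3 -m pendant '[[0,4,0,0],[0,3,0,0],[0,3,0,0],[0,2,0,0],[0,2,0,0],[0,0,0,0]]' >/dev/null; python3 st.py
```

```text
(np.float64(-8.2), np.float64(-42.6))
(np.float64(-6.9), np.float64(1.2))
(np.float64(-7.6), np.float64(36.5))
(np.float64(-7.1), np.float64(80.1))
t 13.575 fence xy (np.float64(-13.7), np.float64(-53.0)) z 0.0053 tool y ang 84.18 F [ 0.4 -0.1 -0.1] grip 0.000277190641324715 down [ 0.  0. -1.]
```

```bash
python3 -m pendant '[[0,1,0,0],[0,1,0,0],[0,1,0,0],[0,0,0,0]]' >/dev/null; python3 st.py; python3 -m pendant '[[0,1,0,0],[0,0.5,0,0],[0,0,0,0]]' >/dev/null; python3 st.py
python3 - <<'E'
from st import *
f=grab_frame('side');a=f['img'][160:240,260:370]
cv2.imwrite('pics/side8.png',cv2.resize(a[:,:,::-1],None,fx=7,fy=7,interpolation=2))
E
```

```text
t 14.075 fence xy (np.float64(-13.8), np.float64(-50.1)) z 0.0053 tool y ang 84.18 F [-0.9 -0.1 -0.3] grip 9.402439851362892e-06 down [-0.  0. -1.]
t 14.45 fence xy (np.float64(-13.8), np.float64(-48.7)) z 0.0053 tool y ang 84.17 F [-0.7 -0.5  0.1] grip -0.00010142546109579143 down [-0.  0. -1.]
```

View pics/side8.png

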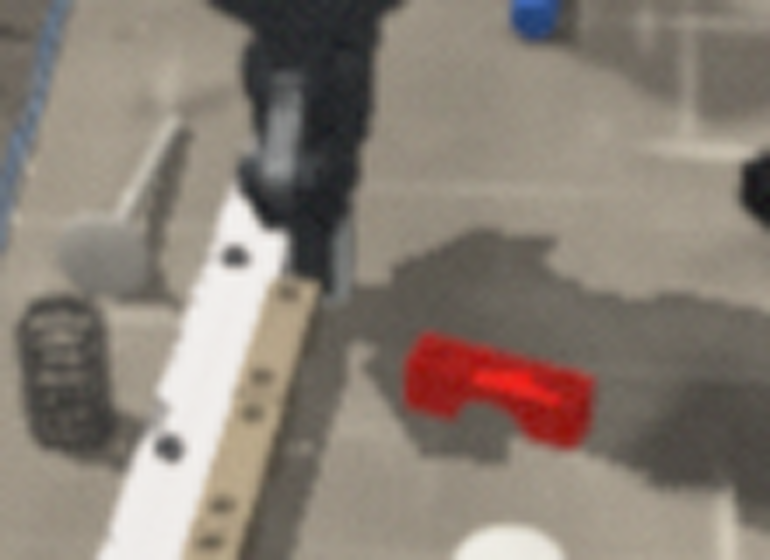

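```bash
python3 -m pendant '[[0,0.5,0,0],[0,0.5,0,0],[0,0,0,0]]' >/dev/null; python3 st.py; python3 -m pendant '[[0,0.5,0,0],[0,0,0,0]]' >/dev/null; python3 st.py
```

```text
t 14.875 fence xy (np.float64(-13.7), np.float64(-47.7)) z 0.0053 tool y ang 84.17 F [ 0.5 -0.8 -0.6] grip -0.0001640970800636608 down [ 0. -0. -1.]
t 15.125 fence xy (np.float64(-13.8), np.float64(-47.2)) z 0.0053 tool y ang 84.16 F [-0.3 -0.4  0.2] grip 0.00017754030813665946 down [ 0. -0. -1.]
```

```bash
python3 -m pendant '[[0,0.5,0,0],[0,0.5,0,0],[0,0,0,0]]' >/dev/null; python3 st.py; python3 - <<'E'
from st import *
f=grab_frame('side');a=f['img'][160:240,260:370]
cv2.imwrite('pics/side9.png',cv2.resize(a[:,:,::-1],None,fx=7,fy=7,interpolation=2))
E
```

```text
t 15.5 fence xy (np.float64(-13.8), np.float64(-46.3)) z 0.0053 tool y ang 84.16 F [-0.5 -0.6 -1. ] grip 0.00024489261479102427 down [-0. -0. -1.]
```

View pics/side9.png

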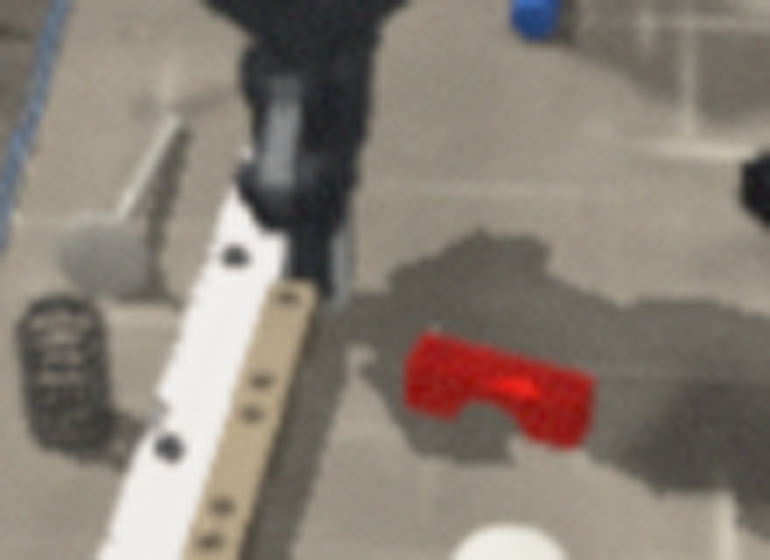

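The joint looks closed: across-joint hole spacing is about 34 px, against 36 px in the original pair. I'll back off and measure.

```bash
python3 -m pendant '[[0,0.5,0,0],[0,0,0,0]]' >/dev/null; python3 st.py; python3 -m pendant '[[0,-10,0,0],[0,-15,-10,0],[-30,-15,-20,0],[-50,-20,-20,0],[-50,-40,-20,0],[-20,-50,0,0],[0,-50,0,0],[0,-50,0,0],[0,-50,0,0],[0,0,0,0]]' >/dev/null; python3 st.py
python3 - <<'E'
from st import *
for n in('top','side'):
    f=grab_frame(n);m,_=masks(f)
    a=f['img'][150:250,230:370] if n=='top' else f['img'][150:280,250:390]
    cv2.imwrite(f'pics/{n}10.png',cv2.resize(a[:,:,::-1],None,fx=4.6 if n=='side' else 5.5,fy=4.6 if n=='side' else 5.5,interpolation=2))
    nn,l,st,ce=cv2.connectedComponentsWithStats(m['tan'].astype(np.uint8))
    for i in range(1,nn):
        if st[i,4]<60:continue
        W=ray(f,np.argwhere(l==i)[:,::-1],.02)
        if not(0.3<W[:,0].mean()<.75 and abs(W[:,1].mean())<.3):continue
        F=np.c_[(W[:,:2]-O)@fx,(W[:,:2]-O)@fy]*1000
        r=cv2.minAreaRect(F.astype(np.float32));print(n,st[i,4],np.round(r[0],1),np.round(r[1],1),round(r[2],2))
        for lo,hi in((-28,26),(32,85),(92,144)):
            q=F[(F[:,1]>lo)&(F[:,1]<hi)]
            if len(q)>10:
                p=np.polyfit(q[:,1],q[:,0],1);print('  seg',lo,hi,'x mean',q[:,0].mean().round(2),'slope',p[0].round(3),len(q))
E
```

```text
t 15.8 fence xy (np.float64(-13.7), np.float64(-45.8)) z 0.0053 tool y ang 84.16 F [-0.6 -1.8  0.4] grip 2.2808834800993153e-06 down [ 0. -0. -1.]
t 17.05 fence xy (np.float64(-84.6), np.float64(-347.7)) z 0.1517 tool y ang 83.81 F [-0.4  0.5 -0.5] grip 0.00029680917540323017 down [-0.001 -0.001 -1.   ]
top 376 [-8.8 57.5] [ 16.3 178. ] 0.24
  seg -28 26 x mean -8.38 slope 0.011 114
  seg 32 85 x mean -8.85 slope 0.033 109
  seg 92 144 x mean -8.82 slope 0.014 109
side 411 [-7.3 56.7] [180.1  18.9] 89.0
  seg -28 26 x mean -7.36 slope 0.02 107
  seg 32 85 x mean -7.63 slope -0.001 123
  seg 92 144 x mean -7.67 slope 0.007 134
```

View pics/top10.png

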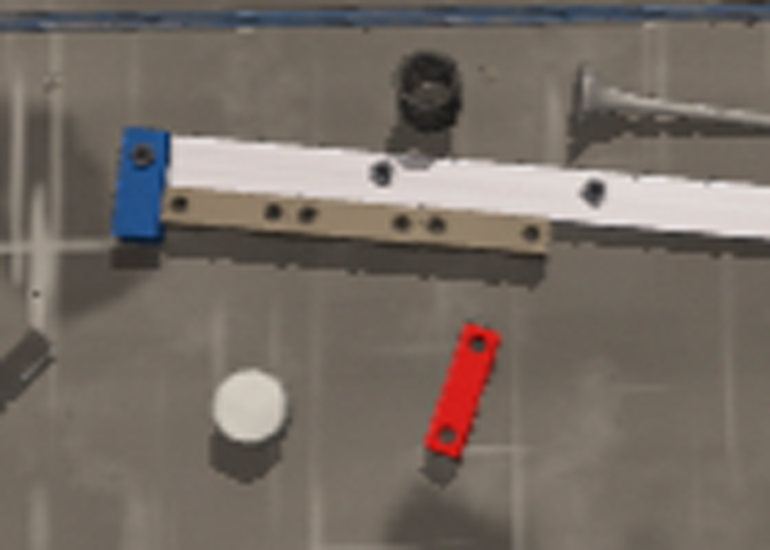

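View pics/side10.png

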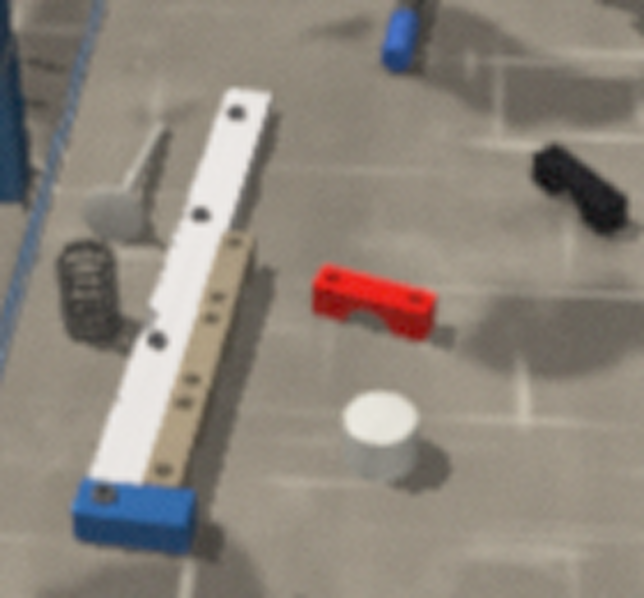

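Both views show the three caps in one unbroken line of 178–180 mm (top pixels about 260–330, row 188–193), and the small parts in view have not moved. I'm handing it in.

```bash
python3 -m pendant '[[0,0,0,0],[0,0,0,0]]' >/dev/null; python3 st.py; python3 -c "
from workcell import job_done
print(job_done())"
```

```text
t 17.4 fence xy (np.float64(-82.2), np.float64(-342.3)) z 0.1519 tool y ang 84.24 F [ 0.4 -0.3  0.6] grip -0.00032543562892205864 down [ 0.  0. -1.]
the job is handed in; nothing more can be done
None
```

The loose cap is against the fence and closed up to the last row cap, and I handed the job in at about 17.5 s of the 42 s. I pushed it square onto the fence with two half-open fingers until I felt contact (about 12 N). Then I slid it along the fence with shut fingers on its −y end.

**Last checks:**
- **Distance from the fence:** the cap's centre is 8.4 mm in front of the face in the top view and 7.4 mm in the side view (8.5 is touching). The two views differ by about 1 mm, as they do for the row caps.
- **Angle to the fence:** 0.01 to 0.02 rad.
- **Line of caps:** the three caps form one unbroken strip of 178 to 180 mm, so no visible gap at the joint.
- **Other parts:** the row caps, tappet, spring, valve and the red and black look-alikes look unmoved. The feeler and pen were only partly in the last pictures, but the arm passed well clear of the feeler. On the way out it passed near the pen at about 150 mm height.

**Less certain:** the force rose only slightly (about 2 N) when the end closed on the row. That closure therefore rests on the pictures, not on force.

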